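# Test-turn the big salad spinner

## Robot

A 7-joint arm with a two-finger parallel gripper is mounted at the origin on the work surface. World frame = base frame: x ahead of the robot, y to its left, z up, the work surface at z = 0. Lengths are in m, angles in rad, forces in N, time in s.
With the tool pointing down it reaches from about 0.4 to 0.925 m from the base axis. Payload 5.6 kg.
Tool frame: the origin (TCP) lies between the finger pads; the fingertips stand 19 mm ahead of it and the grasp point (between the pads) is the TCP; z points along the fingers, y is the direction in which the jaws open and shut (so a half turn about z gives the same grasp; the last joint's range is limited). The gripper opens to 85 mm and grips with 20 to 120 N. Pads are 22 mm wide; open, the fingers measure 114 mm over their backs; the gripper's body (76 mm by 85 mm) begins 54 mm behind the grasp point. The pads swing forward as they close: fully open they stand 13 mm farther back than shut.
Start: joints at [-1.379, 0.468, -0.012, 1.603, 0.006, 1.071, -0.056], TCP at [0.151, 0.632, 0.25] pointing down, gripper open.
Joint ranges: [-2.53, 2.53], [-0.31, 2.02], [-1.57, 1.55], [0.28, 2.44], [-1.29, 4.43], [0.15, 1.84], [-2.92, 2.92]. Speed limits (rad/s): [2.57, 2.57, 3.14, 3.14, 3.14, 3.14, 3.14].

## Interface

Orientations are given as a unit quaternion [x, y, z, w].
In Python, from rig import arm, capture, look_for, cut_out, mark_of gives the robot as it stands.
- The arm moves only by the tool servo_tool, never from a script. Its argument "steps" is a list of rows, each a list of 3 entries, a list of its own where there are three numbers: the shift along the tool's x, y, z in mm, then the turn, a rotation vector about the tool's x, y, z in degrees, then the finger opening in mm, from 0 to 85.4. In form: [[[dx, dy, dz], [wx, wy, wz], jaw], ...]. A call has 1 to 20 rows; each row is the pose to reach, as a shift and turn from the pose commanded when the call began, along the tool's axes at that moment; what a row does not reach only later rows make up. A row lasts 1/10 s, in which the tool goes at most 50 mm and 8.59 degrees, less where a joint would pass 70% of its speed; a pose out of reach is approached as far as the arm can. A call with a gripper value outside its range is refused whole. The fingers move at their own pace and stop on an object; "newtons" is the grip in N (left out, the last holds). Time passes only in rows, so rows that repeat a pose let the fingers close. It gives the time, the measured TCP pose, the force and the opening at its end, in the units of the state.
- arm.get_state(): the state, without advancing time (a new reading comes with each control period).
- capture(name): name is "side" or "top" or "wrist"; returns a dict with "pixels" (384x512x3 uint8, red, green, blue), "mtx" (3x3 intrinsics, pixels), "R" (3x3) and "t" (3): a world point X has camera coordinates R X + t; the wrist camera has in their place "mount" (4x4, takes a point from camera to tool coordinates, whose origin is the TCP and whose axes are the flange's). Camera axes: x right, y down, z forward; pixel columns grow to the right and rows downward; lengths in m; the calibration is good to about 2 mm. A picture is of the moment at which its call begins: read the wrist's pose just before it. There is no depth.
- arm.close_job(): hands the job in, once; it reports no verdict.
Trained networks look in a picture, given as the dict that the camera call returned (one of the last four; its "shot" number tells which), for a name from the list of things; names that differ only in an ending like _2 or _b are one class to them, and where a whole thing is asked for, a point or a joint stands for the part that bears it (a point fixed in the world has none). Each returns a list of dicts, best first, with "p" (0 to 1); they miss things now and then, are a little off and sometimes report something else, mostly with a low value. They report only what shows in the picture. A call takes as long as a camera call.
- look_for(name, picture): "rect" ([left, top, right, bottom] as shares, 0 to 1, of the picture: columns of its width, rows of its height, round what is visible of it).
- cut_out(name, picture): "mask" (384x512 bool, what is visible of it) and "rect" ([left, top, right, bottom] as shares, 0 to 1, of the picture: columns of its width, rows of its height, round what is visible of it).
- mark_of(name, picture): "position" ([column, row] as shares, 0 to 1, of the picture: columns of its width, rows of its height: a listed point, or the origin of a listed thing).
The state is a dict: "time_s": time; "q": joint angles; "joint_vel": joint speeds; "effort": joint torques, N m; "position": TCP position; "orientation": TCP orientation; "ft_force": force on the tool from outside, world axes, zero at the start; "torque": the same for the moment, N m; "width": finger opening in m.
Only numpy, scipy, OpenCV 4.12 (cv2) and the standard library are available. Lean on these libraries where they do the work, as an engineer would, in place of code of your own. Each camera call takes 0.05 s, during which the arm holds its last target.

## Task

Before service, check that the large salad spinner runs freely: take the upright knob of its crank round exactly one full turn clockwise as seen from above, leave the knob where it stood before you began, and let go. Leave the crank of the small herb spinner as it is.

Things in the scene. Friction and masses are not known exactly. Their poses are not given: they have to be found in the camera images.
- spinner_crank (a joint): Angle (rad) of the crank on the lid of the LARGE salad spinner: a steel bowl 250 mm across and 150 mm high with a white domed lid, fast on the counter. It grows clockwise seen from above, counts on past a full turn (one turn = 6.283) and starts between 0 and 1.5; there are end stops at -1.0 and 8.8. The crank drags a little (about 2 to 4 N at the knob) and stays where it is left.
- spinner_hub (a point): Point on the upright axis of the large spinner's crank, level with the middle of the crank's knob. The knob goes round this point in a level circle of 80 mm radius.
- spinner_knob (a point): Centre (half-way up) of the upright black knob at the end of the large spinner's crank: a cylinder 24 mm in diameter and 54 mm tall, which spins freely on its own upright pin, so that a gripper holding it need not turn. It stands on the flat steel crank arm (24 mm wide), whose upper face lies 27 mm below this point; nothing else is near the knob at its height. Its axes turn with the crank: x points from the axis outward along the crank arm, z up.
- herb_knob (a point): Centre of the knob (18 mm in diameter, 36 mm tall) of the SMALL herb spinner, a look-alike 160 mm across and 95 mm high standing to the other side, with a crank of 50 mm radius, which turns just as easily. To be left alone.

How it is judged:
By the outcome, as a careful person would: the job done as asked, in the order asked, and still so for the second after the job is handed in, with the robot touching nothing.
It also fails if it takes over 56 s, if anything falls off the work surface, if the arm or the gripper's body presses on something with over 40 N, if the wrist force passes 120 N, or if a joint passes its speed limit or range.

## Working session

There is one attempt and no reset: what is moved stays moved. The work goes in short steps, Python scripts to look and compute and a tool call to move; the robot and the scene stay as the last step left them, time stands still between calls to the robot, and variables do not carry over. Pictures are saved under pics/ and viewed, and the job is handed in when it is done.

Besides the shell and the picture viewer there is one more tool, called by a JSON object that holds its "api" and its "payload". servo_tool: Moves the arm, as the interface text tells. Its arguments: {"type":"object","properties":{"steps":{"type":"array","items":{"type":"array"}},"newtons":{"type":"number"}},"required":["steps"]}

```bash
mkdir -p pics; cat > h.py <<'E'
from rig import arm, capture, look_for, cut_out, mark_of
import numpy as np, cv2
from scipy.spatial.transform import Rotation as Rn
def save(p,n,pts=()):
    im=cv2.cvtColor(p["pixels"],cv2.COLOR_RGB2BGR).copy()
    for u in pts: cv2.circle(im,(int(u[0]),int(u[1])),3,(0,0,255),1)
    cv2.imwrite(f"pics/{n}.png",im)
def ray(p,uv,st=None):
    K=p["mtx"];d=np.linalg.inv(K)@[uv[0],uv[1],1]
    if "R" in p:
        R=np.array(p["R"]);t=np.array(p["t"]);return -R.T@t,R.T@d
    M=np.array(p["mount"]);Rt=Rn.from_quat(st["orientation"]).as_matrix()
    return Rt@M[:3,3]+np.array(st["position"]),Rt@M[:3,:3]@d
def tri(rays):
    A=np.zeros((3,3));b=np.zeros(3)
    for o,d in rays:
        d=d/np.linalg.norm(d);P=np.eye(3)-np.outer(d,d);A+=P;b+=P@o
    X=np.linalg.solve(A,b)
    return X,[np.linalg.norm(np.cross(X-o,d/np.linalg.norm(d))) for o,d in rays]
E
python3 - <<'E'
from h import *
s=arm.get_state();print(s)
for c in ("side","top","wrist"):
    p=capture(c);pts=[]
    for n in ("spinner_knob","spinner_hub","herb_knob"):
        for m in mark_of(n,p)[:3]:
            u=np.array(m["position"])*[512,384];print(c,n,round(m["p"],2),u.round(1));pts.append(u)
            if c!="wrist": print(ray(p,u))
    save(p,c+"0",pts)
E
```

```text
{'time_s': 0.0, 'q': array([-1.37900555,  0.4683803 , -0.01163118,  1.60362679,  0.00599415,
        1.0713948 , -0.0562857 ]), 'joint_vel': array([ 0.00133497,  0.0003802 , -0.00084502,  0.0007601 ,  0.00108434,
        0.002416  ,  0.00108031]), 'effort': array([-3.83515235e-04, -5.32402575e+01,  2.11164675e-02, -2.51305962e+01,
        1.13473088e-02,  7.86382734e-03, -3.22383528e-06]), 'position': array([0.15113982, 0.63164427, 0.24933497]), 'orientation': array([ 1.17139354e-01,  9.93115091e-01, -8.85754807e-04, -5.10676014e-05]), 'ft_force': array([-0.05215921,  0.58546193,  1.03240269]), 'torque': array([ 0.0351312 , -0.0192302 , -0.05275587]), 'width': 0.08564452353422582}
side spinner_knob 0.76 [274.2 144.5]
(array([0.20480324, 0.55300596, 0.79061511]), array([ 0.3947934 , -0.73059648, -0.57138728]))
side spinner_hub 0.92 [305.9 150.5]
(array([0.20480324, 0.55300596, 0.79061511]), array([ 0.3192153 , -0.76412238, -0.58338663]))
side herb_knob 0.9 [203.4 304.5]
(array([0.20480324, 0.55300596, 0.79061511]), array([ 0.41169843, -0.40101819, -0.88096233]))
top spinner_knob 0.88 [347.2 167.9]
(array([0.4640611 , 0.0218821 , 0.94497263]), array([ 0.18537434, -0.27349642, -0.98236632]))
top spinner_hub 0.88 [356.  205.6]
(array([0.4640611 , 0.0218821 , 0.94497263]), array([ 0.08014445, -0.30035825, -0.99544093]))
top herb_knob 0.96 [145.6 207.6]
(array([0.4640611 , 0.0218821 , 0.94497263]), array([ 0.06412675,  0.29371056, -1.0022367 ]))
```

View pics/side0.png

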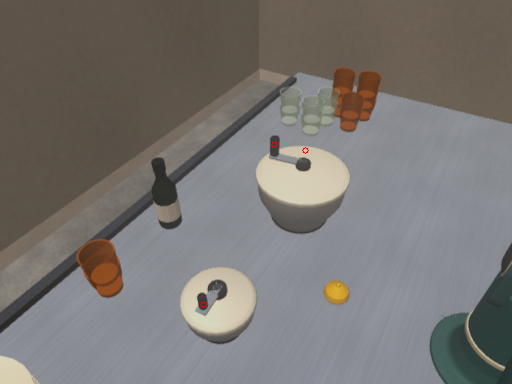

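View pics/top0.png

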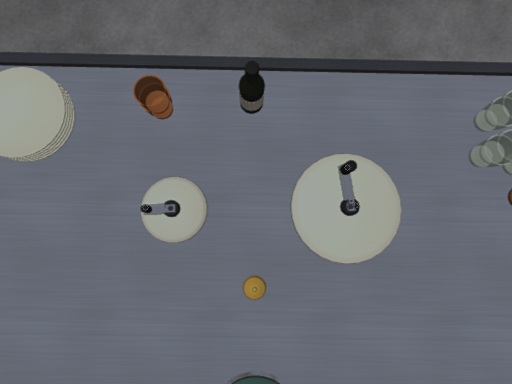

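```bash
python3 - <<'E'
from h import *
P={c:capture(c) for c in("side","top")}
X={}
for n in ("spinner_knob","spinner_hub","herb_knob"):
    r=[ray(P[c],np.array(mark_of(n,P[c])[0]["position"])*[512,384]) for c in P]
    X[n],e=tri(r);print(n,X[n].round(4),np.round(e,4))
d=X["spinner_knob"]-X["spinner_hub"];print(d,np.hypot(*d[:2]),np.degrees(np.arctan2(d[1],d[0])))
s=arm.get_state()
print(Rn.from_quat(s["orientation"]).as_matrix().round(3))
E
```

```text
spinner_knob [ 0.601  -0.1853  0.2239] [0.0003 0.0003]
spinner_hub [ 0.5205 -0.1987  0.2164] [0.0018 0.0018]
herb_knob [0.5179 0.2512 0.1341] [0.0001 0.0001]
[0.08053918 0.01342888 0.0075474 ] 0.0816510523352125 9.466255501689117
[[-0.973  0.233  0.   ]
 [ 0.233  0.973 -0.   ]
 [-0.    -0.    -1.   ]]
```

{"api": "servo_tool", "payload": {"steps": [[[-10,-8,-20],[0,0,0],60],[[-30,-24,-45],[0,0,0],60],[[-60,-48,-70],[0,0,0],60],[[-92,-73,-80],[0,0,0],60],[[-124,-98,-80],[0,0,0],60],[[-156,-124,-80],[0,0,0],60],[[-188,-150,-80],[0,0,0],60],[[-220,-175,-80],[0,0,0],60],[[-252,-200,-80],[0,0,0],60],[[-284,-226,-80],[0,0,0],60],[[-316,-251,-80],[0,0,0],60],[[-348,-277,-80],[0,0,0],60],[[-380,-302,-80],[0,0,0],60],[[-405,-342,-80],[0,0,0],60],[[-430,-382,-80],[0,0,0],60],[[-455,-420,-80],[0,0,0],60],[[-480,-458,-80],[0,0,0],60],[[-505,-496,-80],[0,0,0],60],[[-530,-535,-80],[0,0,0],60],[[-545,-560,-80],[0,0,0],60]], "newtons": 40}}

```text
time_s: 3.0
position: [0.5515, -0.0432, 0.3307]
orientation: [0.119, 0.993, -0.0, 0.001]
ft_force: [0.5, -0.4, -0.1]
width: 0.0599
```

{"api": "servo_tool", "payload": {"steps": [[[-15,-25,0],[0,0,0],60],[[-35,-55,0],[0,0,0],60],[[-55,-90,0],[0,0,0],60],[[-70,-115,0],[0,0,0],60],[[-80,-127,0],[0,0,0],60],[[-83,-130,0],[0,0,0],60],[[-83,-130,0],[0,0,0],60],[[-83,-130,0],[0,0,0],60]]}}

```text
time_s: 3.8
position: [0.6016, -0.183, 0.3301]
orientation: [0.116, 0.993, 0.001, -0.0]
ft_force: [-0.1, 0.3, 0.5]
width: 0.0602
```

```bash
python3 - <<'E'
from h import *
s=arm.get_state();print(s["time_s"],s["position"],s["orientation"],s["q"],s["ft_force"],s["width"])
np.save("s1.npy",np.r_[s["position"],s["orientation"]])
R={}
for c in ("wrist","top","side"):
    p=capture(c);pts=[]
    for n in ("spinner_knob","spinner_hub"):
        for m in mark_of(n,p)[:1]:
            u=np.array(m["position"])*[512,384];print(c,n,round(m["p"],2),u.round(1));pts.append(u)
            R.setdefault(n,[]).append(ray(p,u,s))
    save(p,c+"1",pts)
for n in R: print(n,tri(R[n]), tri(R[n][:2]))
E
```

```text
3.8 [ 0.60155619 -0.18301996  0.33013844] [ 1.15970238e-01  9.93252483e-01  5.98150576e-04 -2.26916266e-04] [-0.15431287  0.38765273  0.53516855  1.5956848  -0.20819448  1.21604264
  1.75940088] [-0.13434614  0.31228731  0.52544128] 0.06021734397894891
wrist spinner_knob 0.89 [262.9 193. ]
wrist spinner_hub 0.71 [219.5  94.8]
top spinner_knob 0.96 [349.  167.4]
top spinner_hub 0.68 [356.8 205.4]
side spinner_knob 0.68 [275.8 144.6]
side spinner_hub 0.8 [304.6 153.6]
spinner_knob (array([ 0.6010069 , -0.18310506,  0.21666854]), [np.float64(0.002549394382073811), np.float64(0.0021334171844319934), np.float64(0.0031332064550216973)]) (array([ 0.59962429, -0.18084922,  0.22789297]), [np.float64(0.0010226073082563105), np.float64(0.001022607308256495)])
spinner_hub (array([ 0.52132327, -0.19872981,  0.2074093 ]), [np.float64(0.0035999256316520544), np.float64(0.004284489413294089), np.float64(0.0011874012032351297)]) (array([ 0.52003397, -0.19100736,  0.24612402]), [np.float64(0.0008009339284112941), np.float64(0.0008009339284113772)])
```

View pics/wrist1.png

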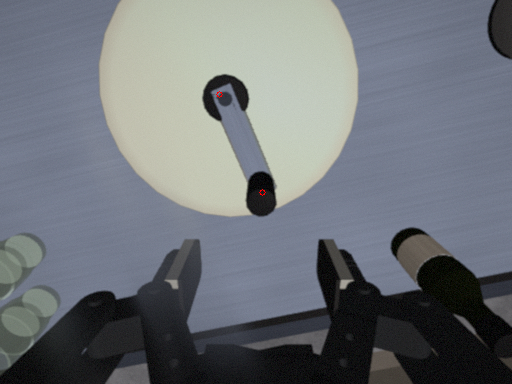

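View pics/side1.png

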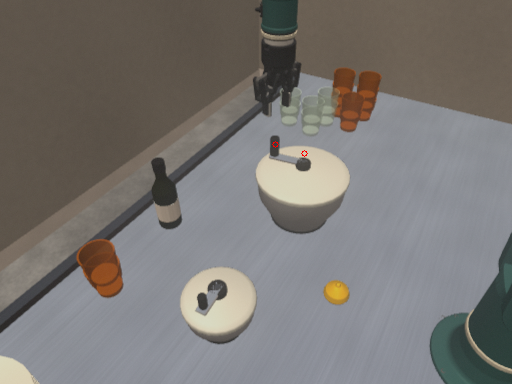

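```bash
cat >> h.py <<'E'
from scipy.optimize import least_squares
def proj(p,X,s=None):
    X=np.atleast_2d(X)
    if "R" in p: C=X@np.array(p["R"]).T+np.array(p["t"])
    else:
        M=np.array(p["mount"]);T=(X-np.array(s["position"]))@Rn.from_quat(s["orientation"]).as_matrix()
        C=(T-M[:3,3])@M[:3,:3]
    u=C@np.array(p["mtx"]).T;return u[:,:2]/u[:,2:]
def cyl(c,r,h):
    a=np.linspace(0,2*np.pi,48,endpoint=False);o=np.c_[r*np.cos(a),r*np.sin(a),0*a]
    return np.r_[c+o+[0,0,h/2],c+o-[0,0,h/2]]
def hull(p,c,s=None): return cv2.convexHull(proj(p,cyl(c,.012,.054),s).astype(np.float32))[:,0]
def hcen(h):
    m=cv2.moments(h.astype(np.float32));return np.array([m["m10"],m["m01"]])/m["m00"],m["m00"]
def blob(p,uv,th=60):
    g=p["pixels"].max(2)
    n,l,st,ce=cv2.connectedComponentsWithStats((g<th).astype(np.uint8))
    k=l[int(uv[1]),int(uv[0])];return ce[k],st[k]
E
python3 - <<'E'
from h import *
s=arm.get_state();P={c:capture(c) for c in("wrist","top","side")};B={}
for c,p in P.items():
    u=np.array(mark_of("spinner_knob",p)[0]["position"])*[512,384]
    for th in (50,70,90): B[c]=blob(p,u,th);print(c,u,th,B[c][0].round(1),B[c][1])
    np.save(f"ref_{c}.npy",p["pixels"])
def fit(cs,x0=[.6,-.185,.22]):
    f=lambda x:np.concatenate([hcen(hull(P[c],x,s))[0]-B[c][0] for c in cs])
    r=least_squares(f,x0);print(cs,r.x.round(4),r.fun.round(1),[hcen(hull(P[c],r.x,s))[1] for c in cs]);return r.x
for cs in (["wrist","top","side"],["top","side"],["wrist","side"],["wrist","top"]): X=fit(cs)
for c in P:
    im=cv2.resize(cv2.cvtColor(P[c]["pixels"],cv2.COLOR_RGB2BGR),None,fx=5,fy=5,interpolation=0)
    x=fit(["wrist","top","side"]);h=hull(P[c],x,s);cv2.polylines(im,[(h*5+2).astype(int)],True,(0,0,255))
    u=B[c][0]*5;a,b=int(max(u[1]-200,0)),int(max(u[0]-260,0));cv2.imwrite(f"pics/k_{c}.png",im[a:a+400,b:b+260*2])
E
cd pics; python3 -c "
import cv2,numpy as np
i=[cv2.resize(cv2.imread(f'k_{c}.png'),(390,300)) for c in('wrist','top','side')]
cv2.imwrite('k.png',np.vstack([np.hstack(i[:2]),np.hstack([i[2],i[2]*0])]))"
```

```text
wrist [265.216  193.8048] 50 [262.9 193.4] [ 249  172   29   43 1011]
wrist [265.216  193.8048] 70 [262.9 193.3] [ 249  171   29   45 1049]
wrist [265.216  193.8048] 90 [263.  193.3] [ 249  171   30   45 1089]
top [351.488  164.0832] 50 [347.8 167.3] [340 161  16  14 147]
top [351.488  164.0832] 70 [347.9 167.3] [340 161  17  14 158]
top [351.488  164.0832] 90 [347.7 167.3] [339 160  18  15 174]
side [275.3024 147.3024] 50 [255.9 192.3] [     0      0    512    384 194320]
side [275.3024 147.3024] 70 [274.2 145.4] [271 136   8  20 141]
side [275.3024 147.3024] 90 [273.9 145.6] [270 136   9  21 169]
['wrist', 'top', 'side'] [ 0.6024 -0.1828  0.2113] [ 0.1  0.2  0.1  0.4  0.2 -0. ] [1191.967383954092, 196.5817896099761, 195.39220934105106]
['top', 'side'] [ 0.6032 -0.1827  0.2111] [ 0.   0.1 -0.1 -0. ] [196.5061963312328, 195.24113830947317]
['wrist', 'side'] [ 0.6024 -0.1829  0.2109] [0.  0.1 0.2 0.1] [1188.0664070970379, 195.27117018355057]
['wrist', 'top'] [ 0.6034 -0.1831  0.208 ] [-0.   0.1 -0.2  0.3] [1159.672358318814, 194.6960467416793]
['wrist', 'top', 'side'] [ 0.6024 -0.1828  0.2113] [ 0.1  0.2  0.1  0.4  0.2 -0. ] [1191.967383954092, 196.5817896099761, 195.39220934105106]
['wrist', 'top', 'side'] [ 0.6024 -0.1828  0.2113] [ 0.1  0.2  0.1  0.4  0.2 -0. ] [1191.967383954092, 196.5817896099761, 195.39220934105106]
['wrist', 'top', 'side'] [ 0.6024 -0.1828  0.2113] [ 0.1  0.2  0.1  0.4  0.2 -0. ] [1191.967383954092, 196.5817896099761, 195.39220934105106]
```

View pics/k.png

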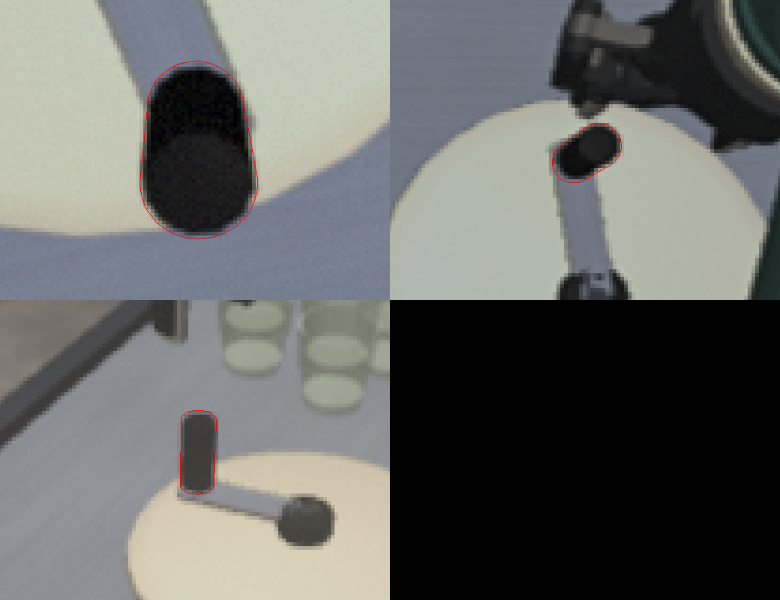

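```bash
python3 - <<'E'
from h import *
s=arm.get_state();P={c:capture(c) for c in("wrist","top","side")}
for c,p in P.items():
    m=cut_out("spinner_crank",p)
    if m:
        print(c,m[0]["p"],np.array(m[0]["rect"])*[512,384,512,384])
        im=cv2.cvtColor(p["pixels"],cv2.COLOR_RGB2BGR).copy(); im[m[0]["mask"]]=im[m[0]["mask"]]//2+[0,0,128]
        cv2.imwrite(f"pics/m_{c}.png",im)
    for i,a in enumerate(cut_out("spinner_knob",p)[:2]): print(" knob",np.array(a["rect"])*[512,384,512,384],a["p"],a["mask"].sum())
# cream lid in top & wrist
for c in ("top","wrist","side"):
    p=P[c]["pixels"].astype(int);w=((p[...,0]-p[...,2]>8)&(p[...,0]>150)).astype(np.uint8)
    w=cv2.morphologyEx(w,cv2.MORPH_CLOSE,np.ones((5,5)))
    cs,_=cv2.findContours(w,cv2.RETR_EXTERNAL,cv2.CHAIN_APPROX_NONE)
    for k in sorted(cs,key=cv2.contourArea)[-3:]: print(c,cv2.contourArea(k),cv2.fitEllipse(cv2.convexHull(k)),cv2.boundingRect(k))
for x in ([.52,-.195,.18],[.52,-.2,.18]):
    print([ (c,proj(P[c],x,s).round(1)) for c in P])
E
cd pics; python3 -c "
import cv2,numpy as np
i=[cv2.resize(cv2.imread(f'm_{c}.png'),(390,300)) for c in('wrist','top','side')]
cv2.imwrite('m.png',np.vstack([np.hstack(i[:2]),np.hstack([i[2],i[2]*0])]))"
```

```text
wrist 0.75 [204.8     73.3824 279.808  215.3856]
 knob [204.4928  74.8032 276.992  218.1888] 0.67 4455
top 0.63 [339.0976 160.5888 355.6864 215.8848]
 knob [338.2784 159.8976 359.8848 215.3856] 0.77 779
side 0.87 [271.9744 134.7072 309.7088 170.112 ]
 knob [269.1072 133.4016 311.5008 173.184 ] 0.89 540
top 1873.5 ((173.1308135986328, 209.17892456054688), (63.77827453613281, 65.70315551757812), 42.09373474121094) (141, 177, 65, 65)
top 4062.0 ((21.740575790405273, 113.7966079711914), (92.26480102539062, 103.3477783203125), 104.7048110961914) (0, 67, 74, 94)
top 8552.5 ((344.69012451171875, 207.70269775390625), (105.97467803955078, 109.39408111572266), 172.33477783203125) (292, 154, 104, 109)Traceback (most recent call last):
  File "<stdin>", line 15, in <module>
cv2.error: OpenCV(4.12.0) /io/opencv/modules/imgproc/src/shapedescr.cpp:361: error: (-201:Incorrect size of input array) There should be at least 5 points to fit the ellipse in function 'fitEllipseNoDirect'
```

View pics/m.png

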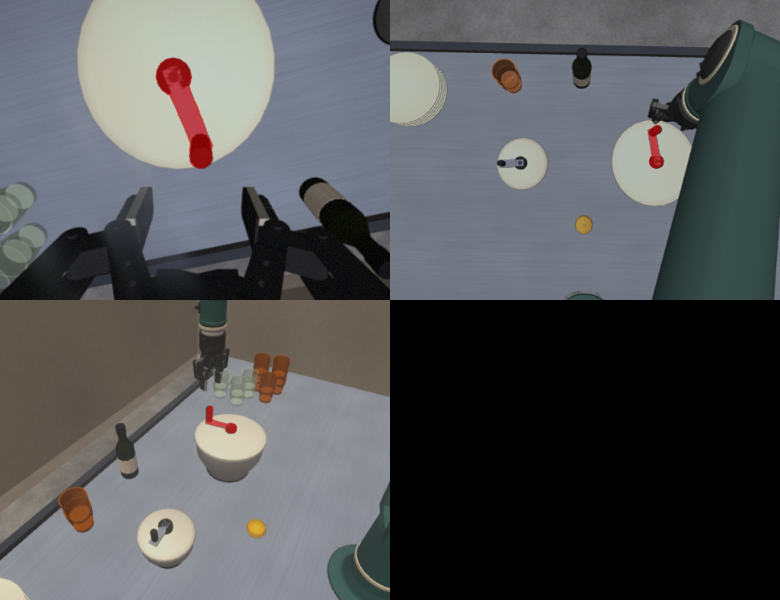

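```bash
python3 - <<'E'
from h import *
s=arm.get_state();P={c:capture(c) for c in("wrist","top","side")}
im={"top":cv2.imread("pics/top0.png"),"side":cv2.imread("pics/side0.png"),"wrist":cv2.cvtColor(P["wrist"]["pixels"],cv2.COLOR_RGB2BGR)}
for c in im: 
    r=im[c].astype(int); w=((r[...,2]-r[...,0]>5)&(r[...,2]>150)).astype(np.uint8)
    w=cv2.morphologyEx(w,cv2.MORPH_CLOSE,np.ones((5,5)));cs,_=cv2.findContours(w,0,cv2.CHAIN_APPROX_NONE)
    for k in sorted(cs,key=cv2.contourArea)[-2:]:
        if len(k)>5: print(c,cv2.contourArea(k),cv2.fitEllipse(cv2.convexHull(k)),cv2.boundingRect(k))
# cap blobs
for c,u in(("wrist",(208,97)),("top",(350,212)),("side",(300,165))):
    g=im[c].max(2); print(c,u,g[u[1],u[0]],blob({"pixels":im[c]},u,90))
a=np.linspace(0,2*np.pi,72)
for z in (.15,.155):
    C=np.array([.52,-.195,z])+.125*np.c_[np.cos(a),np.sin(a),0*a]
    for c in im: print(z,c,cv2.fitEllipse(proj(P[c],C,s).astype(np.float32)))
for x in ([.52,-.195,.17],[.53,-.195,.17],[.52,-.185,.17]): print([ (c,proj(P[c],x,s).round(1)) for c in P])
E
```

```text
top 4510.0 ((21.76201057434082, 113.55784606933594), (91.5970687866211, 102.29542541503906), 108.30809020996094) (0, 67, 74, 94)
top 9052.0 ((345.7719421386719, 208.1242218017578), (106.36714172363281, 110.04777526855469), 136.9669189453125) (292, 154, 109, 109)
side 3930.0 ((302.2591857910156, 175.10557556152344), (59.94614791870117, 94.2834701538086), 94.06256866455078) (256, 146, 94, 60)
side 3942.0 ((217.58482360839844, 299.77642822265625), (66.43474578857422, 77.25157165527344), 72.76675415039062) (180, 266, 76, 68)
wrist 34.0 ((344.31915283203125, 282.75531005859375), (7.202821731567383, 11.075191497802734), 49.73115921020508) (341, 280, 9, 8)
wrist 42059.5 ((230.49771118164062, 78.73597717285156), (258.2611083984375, 274.14495849609375), 166.11038208007812) (101, 0, 259, 216)
wrist (208, 97) 22 (array([226.20417124,  93.15038419]), array([205,  74,  46,  47, 911], dtype=int32))
top (350, 212) 28 (array([348.77294686, 207.32850242]), array([340, 199,  20,  17, 207], dtype=int32))
side (300, 165) 72 (array([302.97744361, 164.44360902]), array([296, 158,  14,  13, 133], dtype=int
[... 294 characters left out ...]
344, 278.3167419433594), 166.05380249023438)
0.155 top ((346.43499755859375, 209.937744140625), (109.65969848632812, 113.44232177734375), 136.7052764892578)
0.155 side ((303.5140075683594, 172.8892364501953), (58.88374328613281, 95.51519012451172), 94.66370391845703)
0.155 wrist ((229.35972595214844, 75.12849426269531), (265.66888427734375, 283.1117858886719), 165.89967346191406)
[('wrist', array([[228.4,  94.7]])), ('top', array([[348.4, 208.4]])), ('side', array([[303.5, 165.7]]))]
[('wrist', array([[231.3, 105.9]])), ('top', array([[348.3, 203.8]])), ('side', array([[300.1, 164.5]]))]
[('wrist', array([[239.1,  92. ]])), ('top', array([[343.8, 208.3]])), ('side', array([[301.8, 167.7]]))]
```

{"api": "servo_tool", "payload": {"steps": [[[-1,0,15],[0,0,0],60],[[-1,0,40],[0,0,0],60],[[-1,0,70],[0,0,0],60],[[-1,0,95],[0,0,0],60],[[-1,0,110],[0,0,0],60],[[-1,0,116],[0,0,0],60],[[-1,0,116],[0,0,0],60],[[-1,0,116],[0,0,0],60]]}}

```text
time_s: 5.95
position: [0.6031, -0.1856, 0.2153]
orientation: [0.117, 0.993, -0.0, 0.001]
ft_force: [0.2, 0.1, 0.1]
width: 0.0601
```

```bash
python3 - <<'E'
from h import *
print(arm.get_state())
P={c:capture(c) for c in("wrist","side")}
for c in P: save(P[c],c+"2")
u=cv2.cvtColor(P["wrist"]["pixels"],cv2.COLOR_RGB2BGR);v=cv2.cvtColor(P["side"]["pixels"],cv2.COLOR_RGB2BGR)[90:210,220:380]
cv2.imwrite("pics/g2.png",np.vstack([cv2.resize(u,(400,300)),cv2.resize(v,(400,300))]))
E
```

```text
{'time_s': 5.95, 'q': array([-0.12052692,  0.49833287,  0.49867925,  1.71210801, -0.27537511,
        0.99938159,  1.81267396]), 'joint_vel': array([-7.49808455e-04, -1.13773508e-02,  2.23326889e-03, -5.22608930e-03,
       -2.66764577e-04,  4.52969962e-05, -4.25222702e-04]), 'effort': array([-6.54711784e-02, -4.86412740e+01,  6.44571707e+00, -2.27268934e+01,
        3.86285596e-03,  9.89707274e-03,  1.89746250e-03]), 'position': array([ 0.60309938, -0.18562494,  0.21527772]), 'orientation': array([ 1.17218663e-01,  9.93105688e-01, -1.33349931e-04,  9.27604524e-04]), 'ft_force': array([0.21279681, 0.14262247, 0.14762322]), 'torque': array([-0.04453807,  0.003494  ,  0.01650958]), 'width': 0.06006694661862787}
```

View pics/g2.png

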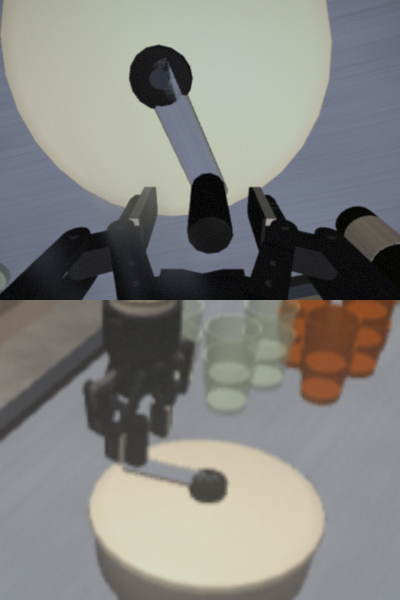

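{"api": "servo_tool", "payload": {"steps": [[[0.5,3,0],[0,0,0],60],[[0.5,3,0],[0,0,0],40],[[0.5,3,0],[0,0,0],30],[[0.5,3,0],[0,0,0],24],[[0.5,3,0],[0,0,0],15],[[0.5,3,0],[0,0,0],15],[[0.5,3,0],[0,0,0],15],[[0.5,3,0],[0,0,0],15]], "newtons": 40}}

```text
time_s: 6.85
position: [0.6029, -0.1819, 0.2146]
orientation: [0.117, 0.993, 0.0, 0.0]
ft_force: [0.0, 2.5, 3.6]
width: 0.0231
```

```bash
python3 - <<'E'
from h import *
for i in range(3):
    p=capture("wrist");s=arm.get_state();print(s["time_s"],s["position"],s["ft_force"],s["torque"],s["width"])
p2=capture("side")
save(p,"wrist3")
u=cv2.cvtColor(p["pixels"],cv2.COLOR_RGB2BGR);v=cv2.cvtColor(p2["pixels"],cv2.COLOR_RGB2BGR)[90:210,220:380]
cv2.imwrite("pics/g3.png",np.vstack([cv2.resize(u,(400,300)),cv2.resize(v,(400,300))]))
# circle plan
h=np.array([.5236,-.1955]);k=np.array([.6027,-.1828]);d=k-h;r=np.hypot(*d);a0=np.arctan2(d[1],d[0])
R=Rn.from_quat([.117186,.99311,0,0]).as_matrix()
A=np.r_[0,np.radians(np.cumsum(np.r_[4,8,np.full(28,12),8,4]))]
for i,a in enumerate(A):
    e=r*np.array([np.cos(a0-a),np.sin(a0-a)])-d;t=R.T@np.r_[e,0]*1000;print(i,round(np.degrees(a)),t[:2].round(0))
E
```

```text
6.9 [ 0.60286384 -0.18199759  0.21455624] [-0.47582616  1.5186332   4.09447485] [ 0.44575631  0.06429669 -0.01374779] 0.02338271058648178
6.95 [ 0.6029047  -0.1820458   0.21459143] [-0.99157002  1.64559833  4.51502502] [ 0.46951886  0.0332672  -0.00727086] 0.0229479728395055
7.0 [ 0.60290514 -0.18212573  0.21458859] [-0.14727034  2.61920383  3.54688865] [ 0.4576218   0.06105774 -0.01455455] 0.023322966817943307
0 0 [0. 0.]
1 4 [-2. -5.]
2 12 [ -5. -16.]
3 24 [ -6. -33.]
4 36 [ -4. -49.]
5 48 [  2. -65.]
6 60 [ 10. -79.]
7 72 [ 22. -92.]
8 84 [  36. -101.]
9 96 [  51. -108.]
10 108 [  68. -111.]
11 120 [  84. -110.]
12 132 [ 101. -106.]
13 144 [116. -99.]
14 156 [129. -89.]
15 168 [140. -76.]
16 180 [148. -62.]
17 192 [153. -45.]
18 204 [154. -29.]
19 216 [152. -12.]
20 228 [146.   4.]
21 240 [138.  18.]
22 252 [126.  30.]
23 264 [112.  40.]
24 276 [97. 46.]
25 288 [80. 49.]
26 300 [64. 49.]
27 312 [47. 45.]
28 324 [32. 38.]
29 336 [19. 27.]
30 348 [ 8. 15.]
31 356 [2. 5.]
32 360 [0. 0.]
```

View pics/g3.png

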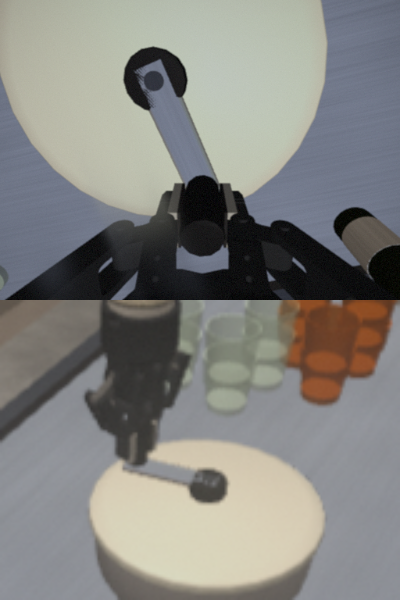

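```bash
cat > plan.py <<'E'
from h import *
def plan(start,angs,h=(.5236,-.1955),r=.0801,a0=9.1):
    R=Rn.from_quat([.117186,.99311,0,0]).as_matrix()
    f=lambda a:r*np.array([np.cos(np.radians(a0-a)),np.sin(np.radians(a0-a)),0])
    for a in angs: print(a,((R.T@(f(a)-f(start)))*1000).round(1)[:2])
E
python3 -c "
from plan import *
plan(0,[2,6,12,20,28,36,44,52,60,68,76,84,90,94,96])"
```

```text
2 [-1.  -2.6]
6 [-2.8 -7.9]
12 [ -4.8 -16.1]
20 [ -6.  -27.2]
28 [ -5.8 -38.3]
36 [ -3.9 -49.3]
44 [ -0.6 -60. ]
52 [  4.2 -70.1]
60 [ 10.4 -79.4]
68 [ 17.8 -87.8]
76 [ 26.3 -95.1]
84 [  35.7 -101.1]
90 [  43.2 -104.7]
94 [  48.5 -106.7]
96 [  51.1 -107.5]
```

{"api": "servo_tool", "payload": {"steps": [[[-1,-2.6,0],[0,0,0],15],[[-2.8,-7.9,0],[0,0,0],15],[[-4.8,-16.1,0],[0,0,0],15],[[-6,-27.2,0],[0,0,0],15],[[-5.8,-38.3,0],[0,0,0],15],[[-3.9,-49.3,0],[0,0,0],15],[[-0.6,-60,0],[0,0,0],15],[[4.2,-70.1,0],[0,0,0],15],[[10.4,-79.4,0],[0,0,0],15],[[17.8,-87.8,0],[0,0,0],15],[[26.3,-95.1,0],[0,0,0],15],[[35.7,-101.1,0],[0,0,0],15],[[43.2,-104.7,0],[0,0,0],15],[[48.5,-106.7,0],[0,0,0],15],[[51,-107.5,0],[0,0,0],15],[[51,-107.5,0],[0,0,0],15]]}}

```text
time_s: 8.65
position: [0.5281, -0.274, 0.2145]
orientation: [0.117, 0.993, 0.001, 0.0]
ft_force: [0.0, 5.0, 5.6]
width: 0.0229
```

```bash
python3 - <<'E'
from plan import *
p=capture("wrist");s=arm.get_state();print(s["time_s"],s["position"],s["ft_force"],s["torque"],s["width"],s["q"])
u=cv2.cvtColor(p["pixels"],cv2.COLOR_RGB2BGR);v=cv2.cvtColor(capture("side")["pixels"],cv2.COLOR_RGB2BGR)[90:210,220:380]
cv2.imwrite("pics/g4.png",np.vstack([cv2.resize(u,(400,300)),cv2.resize(v,(400,300))]))
plan(96,[98,102,108,116,124,132,140,148,156,164,172,180,188,196,204,210,214,216])
E
```

```text
8.7 [ 0.52810605 -0.27400508  0.21445317] [-0.05176221  3.96323406  5.15441045] [ 1.12361805  0.12723077 -0.03186886] 0.022953747880536706 [ 0.02263276  0.44234797  0.52306111  1.80300037 -0.26471072  0.96674115
  1.99237098]
98 [ 2.7 -0.7]
102 [ 8.2 -2. ]
108 [16.5 -3.1]
116 [27.6 -3.2]
124 [38.7 -1.7]
132 [49.5  1.2]
140 [59.7  5.7]
148 [69.3 11.5]
156 [77.9 18.6]
164 [85.5 26.8]
172 [91.8 36.1]
180 [96.8 46. ]
188 [100.4  56.6]
196 [102.4  67.6]
204 [102.9  78.8]
210 [102.3  87.2]
214 [101.3  92.7]
216 [100.7  95.4]
```

View pics/g4.png

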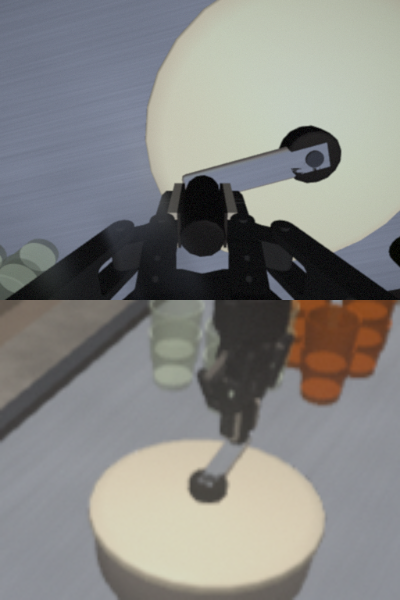

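{"api": "servo_tool", "payload": {"steps": [[[2.7,-0.7,0],[0,0,0],15],[[8.2,-2,0],[0,0,0],15],[[16.5,-3.1,0],[0,0,0],15],[[27.6,-3.2,0],[0,0,0],15],[[38.7,-1.7,0],[0,0,0],15],[[49.5,1.2,0],[0,0,0],15],[[59.7,5.7,0],[0,0,0],15],[[69.3,11.5,0],[0,0,0],15],[[77.9,18.6,0],[0,0,0],15],[[85.5,26.8,0],[0,0,0],15],[[91.8,36.1,0],[0,0,0],15],[[96.8,46,0],[0,0,0],15],[[100.4,56.6,0],[0,0,0],15],[[102.4,67.6,0],[0,0,0],15],[[102.9,78.8,0],[0,0,0],15],[[102.3,87.2,0],[0,0,0],15],[[101.3,92.7,0],[0,0,0],15],[[100.7,95.4,0],[0,0,0],15],[[100.7,95.4,0],[0,0,0],15]]}}

```text
time_s: 10.65
position: [0.4523, -0.1577, 0.2144]
orientation: [0.117, 0.993, 0.0, -0.001]
ft_force: [0.9, -0.2, 6.8]
width: 0.0235
```

```bash
python3 - <<'E'
from plan import *
p=capture("wrist");s=arm.get_state();print(s["time_s"],s["position"],s["ft_force"],s["torque"],s["width"],s["q"])
cv2.imwrite("pics/g5.png",cv2.resize(cv2.cvtColor(p["pixels"],cv2.COLOR_RGB2BGR),(400,300)))
plan(216,[218,222,228,236,244,252,260,268,276,284,292,300,308,316])
plan(316,[318,322,328,334,340,345,350,354,357,359,360])
E
```

```text
10.7 [ 0.45223042 -0.15774933  0.21440646] [1.91075042 0.55137761 6.55896733] [-0.09536511 -0.32511974  0.01554907] 0.023074823723336555 [-0.18038208  0.23373441  0.51403716  2.07182394 -0.1498463   0.87209787
  1.75555649]
218 [-0.7  2.7]
222 [-2.4  8. ]
228 [-5.6 15.8]
236 [-11.1  25.5]
244 [-17.9  34.4]
252 [-25.8  42.2]
260 [-34.8  48.9]
268 [-44.6  54.2]
276 [-55.1  58.2]
284 [-66.   60.6]
292 [-77.1  61.5]
300 [-88.3  60.8]
308 [-99.2  58.6]
316 [-109.8   54.9]
318 [-2.5 -1.2]
322 [-7.5 -3.7]
328 [-14.6  -8.2]
334 [-21.2 -13.4]
340 [-27.1 -19.3]
345 [-31.6 -24.7]
350 [-35.6 -30.4]
354 [-38.5 -35.2]
357 [-40.4 -38.9]
359 [-41.6 -41.5]
360 [-42.1 -42.8]
```

View pics/g5.png

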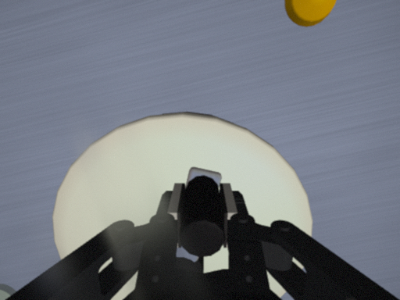

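{"api": "servo_tool", "payload": {"steps": [[[-0.7,2.7,0],[0,0,0],15],[[-2.4,8,0],[0,0,0],15],[[-5.6,15.8,0],[0,0,0],15],[[-11.1,25.5,0],[0,0,0],15],[[-17.9,34.4,0],[0,0,0],15],[[-25.8,42.2,0],[0,0,0],15],[[-34.8,48.9,0],[0,0,0],15],[[-44.6,54.2,0],[0,0,0],15],[[-55.1,58.2,0],[0,0,0],15],[[-66,60.6,0],[0,0,0],15],[[-77.1,61.5,0],[0,0,0],15],[[-88.3,60.8,0],[0,0,0],15],[[-99.2,58.6,0],[0,0,0],15],[[-109.8,54.9,0],[0,0,0],15]]}}

```text
time_s: 12.1
position: [0.5712, -0.1294, 0.2144]
orientation: [0.117, 0.993, 0.001, -0.002]
ft_force: [-2.7, 0.4, 9.3]
width: 0.0229
```

{"api": "servo_tool", "payload": {"steps": [[[-2.5,-1.2,0],[0,0,0],15],[[-7.5,-3.7,0],[0,0,0],15],[[-14.6,-8.2,0],[0,0,0],15],[[-21.2,-13.4,0],[0,0,0],15],[[-27.1,-19.3,0],[0,0,0],15],[[-31.6,-24.7,0],[0,0,0],15],[[-35.6,-30.4,0],[0,0,0],15],[[-38.5,-35.2,0],[0,0,0],15],[[-40.4,-38.9,0],[0,0,0],15],[[-41.5,-41.5,0],[0,0,0],15],[[-41.9,-42.8,0],[0,0,0],15],[[-41.9,-42.8,0],[0,0,0],15],[[-41.9,-42.8,0],[0,0,0],15],[[-41.9,-42.8,0],[0,0,0],15]]}}

```text
time_s: 13.5
position: [0.6027, -0.1805, 0.2145]
orientation: [0.117, 0.993, 0.001, -0.001]
ft_force: [1.2, 0.8, 6.8]
width: 0.023
```

```bash
python3 - <<'E'
from plan import *
p=capture("wrist");s=arm.get_state();print(s["time_s"],s["position"],s["ft_force"],s["torque"],s["width"],s["q"])
u=p["pixels"];cv2.imwrite("pics/wrist6.png",cv2.cvtColor(u,cv2.COLOR_RGB2BGR))
a=cv2.cvtColor(cv2.imread("pics/wrist3.png"),cv2.COLOR_BGR2GRAY).astype(np.float32);b=cv2.cvtColor(u,cv2.COLOR_RGB2GRAY).astype(np.float32)
sl=np.s_[50:190,150:290]
print(cv2.phaseCorrelate(a[:190],b[:190]),np.abs(a-b)[sl].mean())
E
```

```text
13.55 [ 0.60263466 -0.1804657   0.21446755] [0.64981759 1.86047621 7.01495456] [ 0.19849172 -0.20210416 -0.02481492] 0.02330462046816583 [-0.10667226  0.49320313  0.46874657  1.71374254 -0.259214    0.9979265
  1.79279495]
((-2.68941054895555, 1.4322185308206343), 0.9972593147928516) 9.758418
```

{"api": "servo_tool", "payload": {"steps": [[[0,-2,0],[0,0,0],15],[[0,-2,0],[0,0,0],15],[[0,-2,0],[0,0,0],15],[[0,-2,0],[0,0,0],15]]}}

```text
time_s: 13.95
position: [0.6028, -0.182, 0.2145]
orientation: [0.117, 0.993, 0.001, -0.0]
ft_force: [2.7, 1.2, 4.9]
width: 0.0227
```

```bash
python3 - <<'E'
from plan import *
p=capture("wrist");s=arm.get_state();print(s["time_s"],s["position"],s["ft_force"],s["torque"],s["width"])
a=cv2.cvtColor(cv2.imread("pics/wrist3.png"),cv2.COLOR_BGR2GRAY).astype(np.float32);b=cv2.cvtColor(p["pixels"],cv2.COLOR_RGB2GRAY).astype(np.float32)
print(cv2.phaseCorrelate(a[:190],b[:190]))
E
```

```text
14.0 [ 0.60280628 -0.18200865  0.21453591] [3.06496615 1.3109237  5.9515588 ] [ 0.31764325 -0.53044031 -0.02083408] 0.02266104619362129
((-0.16250292588517823, 0.23386091665531694), 1.0239045092991244)
```

{"api": "servo_tool", "payload": {"steps": [[[0,0,0],[0,0,0],30],[[0,0,0],[0,0,0],45],[[0,0,0],[0,0,0],60],[[0,0,0],[0,0,0],60],[[0,0,0],[0,0,0],60],[[0,0,-10],[0,0,0],60],[[0,0,-30],[0,0,0],60],[[0,0,-60],[0,0,0],60],[[0,0,-90],[0,0,0],60],[[0,0,-110],[0,0,0],60],[[0.5,-1,-116],[0,0,0],60],[[0.5,-1,-116],[0,0,0],60],[[0.5,-1,-116],[0,0,0],60],[[0.5,-1,-116],[0,0,0],60]]}}

```text
time_s: 15.4
position: [0.6009, -0.1847, 0.3288]
orientation: [0.117, 0.993, 0.0, -0.001]
ft_force: [-0.6, -0.3, 0.6]
width: 0.0599
```

```bash
python3 - <<'E'
from plan import *
s=arm.get_state();print(s["time_s"],s["position"],s["orientation"],s["ft_force"],s["width"])
P={c:capture(c) for c in("wrist","top","side")};B={}
s0=np.load("s1.npy");print(s0)
gray=lambda x:cv2.cvtColor(x,cv2.COLOR_RGB2GRAY).astype(np.float32)
for c,u in (("wrist",(263,195)),("top",(348,167)),("side",(274,146))):
    R=np.load(f"ref_{c}.npy")
    for th in (70,80,90):
        b0=blob({"pixels":R},u,th);b1=blob(P[c],u,th);print(c,th,b0[0].round(2),b0[1][4],b1[0].round(2),b1[1][4])
    B[c]=blob(P[c],u,70)
r=least_squares(lambda x:np.concatenate([hcen(hull(P[c],x,s))[0]-B[c][0] for c in P]),[.6,-.185,.22]);print(r.x.round(4),r.fun.round(1))
# crank arm angle in wrist image: knob-to-cap vector old and new
for n,im in(("old",np.load("ref_wrist.npy")),("new",P["wrist"]["pixels"])):
    k=blob({"pixels":im},(263,195),70)[0];h=blob({"pixels":im},(208,97),70)[0];v=k-h;print(n,v,np.degrees(np.arctan2(v[1],v[0])))
save(P["wrist"],"wrist7");save(P["side"],"side7")
cv2.imwrite("pics/cmp.png",np.hstack([cv2.resize(np.load("ref_wrist.npy"),(390,300)),cv2.resize(P["wrist"]["pixels"],(390,300))])[...,::-1])
for c in("top","side"):
    R=np.load(f"ref_{c}.npy");u=dict(top=(345,190),side=(288,152))[c];w=np.s_[u[1]-32:u[1]+32,u[0]-32:u[0]+32]
    print(c,np.abs(gray(R)-gray(P[c]))[w].max(),cv2.phaseCorrelate(gray(R)[w],gray(P[c])[w]))
E
```

```text
15.4 [ 0.6008567  -0.18474153  0.32880665] [ 1.17151012e-01  9.93113313e-01  1.14253770e-04 -1.25529879e-03] [-0.55358632 -0.30231385  0.63261489] 0.059910058472518166
[ 6.01556188e-01 -1.83019960e-01  3.30138445e-01  1.15970238e-01
  9.93252483e-01  5.98150576e-04 -2.26916266e-04]
wrist 70 [262.9  193.35] 1049 [262.53 195.19] 1062
wrist 80 [262.93 193.32] 1074 [262.57 195.26] 1080
wrist 90 [262.97 193.3 ] 1089 [262.48 195.23] 1103
top 70 [347.88 167.33] 158 [347.97 167.35] 159
top 80 [347.86 167.33] 166 [347.89 167.38] 166
top 90 [347.66 167.25] 174 [347.87 167.27] 171
side 70 [274.18 145.41] 141 [274.25 145.22] 142
side 80 [274.18 145.33] 153 [274.34 145.26] 151
side 90 [273.93 145.56] 169 [274.09 145.33] 162
[ 0.6024 -0.1833  0.2115] [0.1 0.2 0.1 0.4 0.  0.2]
old [ 36.88486478 100.35129035] 69.81871980136648
new [ 36.54820164 100.92400732] 70.09286225674681Traceback (most recent call last):
  File "<stdin>", line 19, in <module>
  File "<stdin>", line 5, in <lambda>
cv2.error: OpenCV(4.12.0) :-1: error: (-5:Bad argument) in function 'cvtColor'
> Overload resolution failed:
>  - src is not a numpy array, neither a scalar
>  - Expected Ptr<cv::UMat> for argument 'src'
```

View pics/cmp.png

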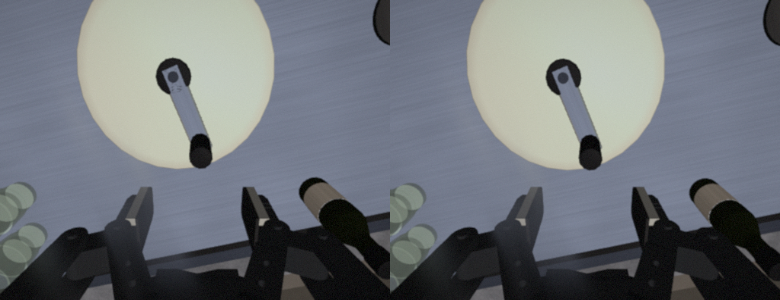

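View pics/side7.png

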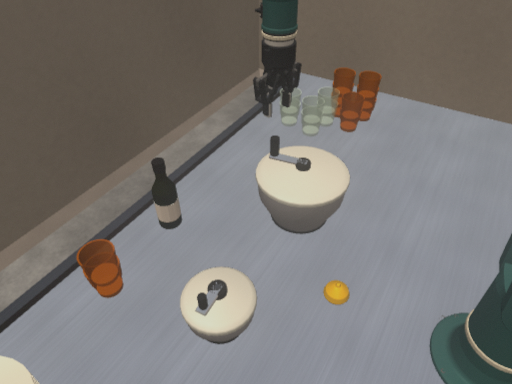

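```bash
python3 -c "
from h import *
print(arm.close_job())"
```

```text
the job is handed in; nothing more can be done
None
```

I turned the large spinner's crank one full turn clockwise as seen from above, let go of the knob, and handed the job in at about 15.5 s. The gripper was then about 115 mm above where it held the knob and touching nothing.

- **Final position:** the last pictures put the knob within about 0.5 mm and 0.3° of where it stood at the start, which is about what these pictures can resolve. I measured it at (0.6024, -0.1828) before and (0.6024, -0.1833) after.
- **Correction:** when the turn first ended, the knob was about 1.5 mm short of its grasped position. I moved it the last 2 mm before letting go, and a picture then matched the one taken just after grasping.
- **Forces:** at the checks during the turn, the highest wrist force was about 10 N.
- **Herb spinner:** I did not touch it. In the last side picture its crank looks unchanged.
- **Check that failed:** a last extra image comparison of the top and side pictures stopped with a script error, so I relied on the knob measurements above.

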